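# Gauge the fuel-cell plate and clip the cover on

### The arm

A 6-joint arm with a two-finger parallel gripper is mounted at the origin on the work surface. World frame = base frame: x ahead of the robot, y to its left, z up, the work surface at z = 0. Lengths are in mm, angles in degrees, forces in N, time in s.
With the tool pointing down it reaches from about 350 to 850 mm from the base axis. Payload 8.1 kg.
Tool frame: the origin (TCP) lies at the very end of the fingers, on their centre line; the grasp point (between the pads) lies 19 mm behind it (r.grip_point_offset is the distance from the TCP to the grasp point, in mm); z points along the fingers, y is the line along which they close (so a half turn about z gives the same grasp; the last joint's range is limited). The gripper opens to 85 mm and grips with 20 to 120 N. Pads are 22 mm wide; open, the fingers measure 114 mm over their backs; the gripper's body (76 mm by 85 mm) begins 54 mm behind the grasp point. The pads swing forward as they close: fully open they stand 13 mm farther back than shut.
Start: joints at [-74.909, 7.471, 85.268, -0, 87.261, -4.893], TCP at [205.082, -563.867, 231.292] pointing down, gripper open.
Joint ranges: [-169.43, 169.43], [-51.17, 129.36], [1.28, 143.12], [-76.62, 256.62], [0, 156.53], [-152.29, 152.29]. Speed limits (degrees/s): [136.94, 136.94, 159.86, 180, 180, 180].

### API

Orientations are given as [roll, pitch, yaw] about the fixed x, y, z axes, in that order (R = Rz(yaw) Ry(pitch) Rx(roll)).
In Python, from bench import status, eyes, r gives the robot as it stands.
- The arm moves only by the shell command python3 -m handwheel 'ROWS' [FORCE]. ROWS is a JSON object whose one key "series" holds a list that holds one entry, the list of rows, each a list of 7 numbers: the shift along the tool's x, y, z in cm, then the turn, a rotation vector about the tool's x, y, z in rad, then the opening, from 0 (shut) to 1 (fully open). In form: {"series": [[[tx, ty, tz, rx, ry, rz, claw], ...]]}. A call has 1 to 12 rows; each row is the pose to reach, as a shift and turn from the pose commanded when the call began, along the tool's axes at that moment; what a row does not reach only later rows make up. A row lasts 1/8 s, in which the tool goes at most 62.5 mm and 10.7 degrees, less where a joint would pass 70% of its speed; a pose out of reach is approached as far as the arm can. A call with a gripper value outside its range is refused whole. The fingers move at their own pace and stop on an object; FORCE is the grip in N (left out, the last holds). Time passes only in rows, so rows that repeat a pose let the fingers close. It gives the time, the measured TCP pose, the force, the opening and the grip force at its end, in the units of the state.
- status.sense(): the state, without advancing time (a new reading comes with each control period).
- eyes.snapshot(name): name is "side" or "top" or "wrist"; returns a dict with "img" (400x640x3 uint8, red, green, blue), "mtx" (3x3 intrinsics, pixels), "R" (3x3) and "t" (3): a world point X has camera coordinates R X + t. Camera axes: x right, y down, z forward; pixel columns grow to the right and rows downward; lengths in mm; the calibration is good to about 2 mm. The wrist camera is an equidistant fisheye: a pixel r from the principal point sees the ray r / f radians off the axis. A picture is of the moment at which its call begins. There is no depth.
- r.hand_in(): hands the job in; it is judged then, once.
The state is a dict: "time": time; "joint_pos": joint angles; "qd": joint speeds; "joint_efforts": joint torques, N m; "tool_pos": TCP position; "tcp_rot": TCP orientation; "ft_force": force on the tool from outside, world axes, zero at the start; "wrist_torque": the same for the moment, N m; "finger_gap": finger opening in mm; "grip_force": force on a finger pad.
Only numpy, scipy, OpenCV 4.12 (cv2) and the standard library are available. Lean on these libraries where they do the work, as an engineer would, in place of code of your own. Each camera call takes 0.05 s, during which the arm holds its last target. There are 200 camera calls.

### The job

Check how deep the gold plate lies in the metal test cell: stand the yellow drop gauge upright across the middle of the cell's rim, bridging the well's short way, for about a second with its sprung foot down on the plate, then stand the gauge back upright on the bench, clear of the cell and its riser. Then put the blue clip cover squarely over the cell, press it down until it snaps past the side rollers, and keep pressing it firmly down on the sprung plate: finish while still pressing, do not let go. Leave the other things where they are.

Things in the scene. Friction and masses are not known exactly. Their poses are not given: they have to be found in the camera images.
- cell: Fixed test cell on a black riser; origin on the bench under its centre, z up. Riser 170 (x) by 210 (y) mm, top 30 mm above the bench. On its middle an aluminium block 80 (x) by 50 (y) mm, rim 74 mm above the bench, with a well 64 by 34 mm (walls 8 mm) open at the top; in it a gold plate 62 by 32 mm, its top 10 mm below the rim.
- cell_rim (a point): Centre of the cell's mouth at rim height; axes as the cell's. In the middle of each end face (+x, -x) of the cell a steel roller 8 mm thick, 26 mm long along y, sticks out 4 mm, its axis 10.8 mm below the rim; each is sprung (5 N/mm) and gives way inwards.
- plate (a joint): How far the gold plate is pushed down on its springs (m): 0 free, about 3 N per mm. A cover snapped on but not pressed leaves it at 0.0005 to 0.0012; with the cover bottomed on the rim it is 0.004 (about 12 N).
- gauge: Loose drop gauge, about 0.3 kg, upright on the bench; origin at the centre of its flat underside (the datum). Steel bar foot 24 (x) by 60 (y) by 12 mm high, stem 18 mm thick, yellow head 46 (x) by 30 (y) mm from 40 to 84 mm up: grip across the 30 mm. A red rod stands up to 22 mm above the head. To bridge the well the gauge's y lies along the cell's y.
- gauge_grip (a point): Centre of the gauge's yellow head, 62 mm above its underside; axes as the gauge's.
- gauge_foot (a joint): Reading of the gauge (m): how far its sprung foot stands out below the datum underside. 0 on a flat bench, 0.02 when lifted free, about 0.010 when the bar stands on the cell's rim and the foot on the plate. Its spring pushes down with about 1 N.
- cover: Loose blue clip cover, about 0.12 kg, open side down on the bench; origin at the centre of its lower edge. 100 (x) by 65 (y) mm, upper face of its top 30 mm above that edge; on it a grip rib 60 long (x), 20 wide (y), 30 mm high: grip across the 20 mm, fingertips may push on the top. Fits with its x along the cell's x, either way round, 1.5 mm play each side, rounded lead-ins.
- cover_rib (a point): Middle of the rib's top, 60 mm above the cover's lower edge; axes as the cover's. Ridges inside the end skirts meet the rollers with the lower edge 65 mm above the bench; the push rises to about 8 to 14 N, drops suddenly past 59 mm; a boss under the cover meets the gold plate at 54 mm; the cover stops on the rim at 50 mm.
- bolt0: Steel bolt, head 14 mm across, 38 mm tall, standing on its head on the riser; bystander; origin under its head.
- bolt1: A second bolt like it; bystander.
- spare_plate: Spare gold plate 70 by 70 by 6 mm, on the bench; bystander; origin under its centre.
- driver: Screwdriver 170 mm long, lying on the bench; bystander.
- jar: Jar, 52 mm across, 75 mm high; bystander; origin under its centre.
- beaker: Glass beaker, 64 mm across, 85 mm high; bystander; origin under its centre.
- end_block: Black graphite block 80 by 50 by 22 mm; bystander; origin under its centre.
Not all that is in view belongs to the job. There is more than one size of the gauge; the one meant has the size given above. There is more than one size of the cover; the job needs the smaller.

How it is judged:
By the outcome, as a careful person would: the job done as asked, in the order asked, and still so for the second after the job is handed in, while the arm keeps its last pose, push and grip.
It also fails if it takes over 64 s, if anything falls off the work surface, if the arm or the gripper's body presses on something with over 40 N, if the wrist force passes 120 N, or if a joint passes its speed limit or range.

## Working session

There is one attempt and no reset: what is moved stays moved. The work goes in short steps, Python scripts to look and compute and a shell command to move; the robot and the scene stay as the last step left them, time stands still between calls to the robot, and variables do not carry over. Pictures are saved under pics/ and viewed, at most 10 in all, crops included, and the job is handed in when it is done.

```bash
mkdir -p pics; ls
python3 - <<'E'
from bench import status, eyes, r
import cv2,numpy as np
s=status.sense(); print(s['time'],s['tool_pos'],s['tcp_rot'],s['finger_gap'],s['ft_force'])
for n in('side','top','wrist'):
    d=eyes.snapshot(n); cv2.imwrite(f'pics/{n}0.png',d['img'][:,:,::-1]); np.savez(f'{n}0.npz',**d)
    print(n,np.round(d['mtx'],1).tolist(),np.round(d['R'],3).tolist(),np.round(d['t'],1).tolist())
E
```

```text
pics
0.0 [ 204.91821096 -563.32840893  230.25329501] [-1.79894570e+02 -9.86749870e-03  1.99814114e+01] 85.64629545172012 [-0.51613935 -0.35787925  1.23889764]
side [[474.9, 0.0, 317.8], [0.0, 474.9, 195.0], [0.0, 0.0, 1.0]] [[-0.987, -0.16, -0.001], [-0.103, 0.644, -0.758], [0.122, -0.748, -0.652]] [526.2, 72.7, 1241.3]
top [[371.2, 0.0, 320.4], [0.0, 371.2, 199.7], [0.0, 0.0, 1.0]] [[-0.005, -1.0, 0.011], [-0.994, 0.003, -0.113], [0.113, -0.012, -0.994]] [21.6, 498.7, 1027.0]
wrist [[309.7, 0.0, 323.8], [0.0, 309.7, 200.9], [0.0, 0.0, 1.0]] [[0.341, -0.94, -0.002], [-0.892, -0.324, 0.316], [-0.297, -0.106, -0.949]] [-598.7, -40.2, 381.8]
```

View pics/top0.png

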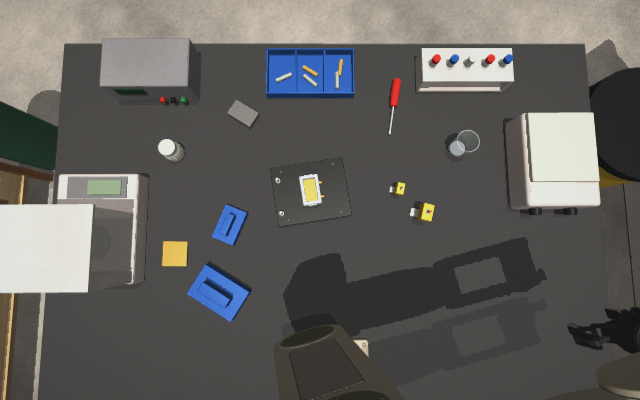

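View pics/side0.png

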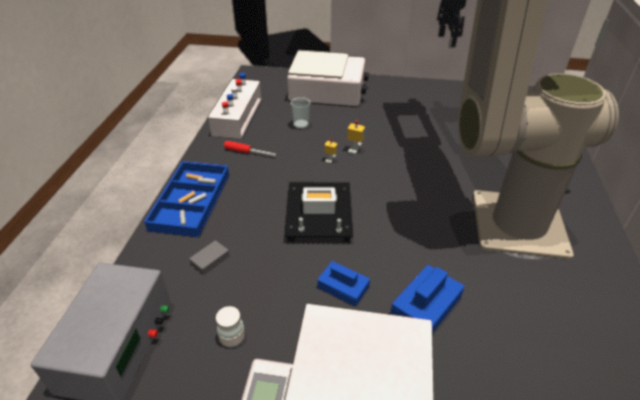

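The top view shows candidate gauges at (400,188), small, and (427,212), large. The candidate covers are at (229,225), small, and (219,292), large. The cell is at (311,190), with bolts at (278,181) and (282,213). By size I expect the larger gauge and the smaller cover, so I'll measure both and check in a crop.

```bash
cat > h.py <<'E'
import numpy as np,cv2
def ray(d,uv,fish=False):
    K,R,t=d['mtx'],d['R'],d['t']; x=(uv[0]-K[0,2])/K[0,0]; y=(uv[1]-K[1,2])/K[1,1]
    if fish:
        a=np.hypot(x,y); s=np.sin(a)/a if a>1e-9 else 1; v=np.array([x*s,y*s,np.cos(a)])
    else: v=np.array([x,y,1.])
    v=R.T@v; return -R.T@t, v/np.linalg.norm(v)
def tri(*rs):
    A=np.zeros((3,3));b=np.zeros(3)
    for c,v in rs: P=np.eye(3)-np.outer(v,v);A+=P;b+=P@c
    X=np.linalg.solve(A,b); return X,[float(np.linalg.norm((np.eye(3)-np.outer(v,v))@(X-c))) for c,v in rs]
def onz(rv,z): c,v=rv; return c+v*(z-c[2])/v[2]
def proj(d,X,fish=False):
    p=d['R']@np.asarray(X,float)+d['t']
    if fish:
        q=np.hypot(p[0],p[1]);a=np.arctan2(q,p[2]);k=a/q;x,y=p[0]*k,p[1]*k
    else: x,y=p[0]/p[2],p[1]/p[2]
    return np.array([d['mtx'][0,0]*x+d['mtx'][0,2],d['mtx'][1,1]*y+d['mtx'][1,2]])
def blobs(img,lo,hi,amin=15):
    m=cv2.inRange(cv2.cvtColor(img,cv2.COLOR_RGB2HSV),lo,hi)
    n,l,s,c=cv2.connectedComponentsWithStats(m)
    return [(c[i].round(1).tolist(),int(s[i,4]),s[i,:4].tolist(),cv2.minAreaRect(np.argwhere(l==i)[:,::-1].astype(np.float32))) for i in range(1,n) if s[i,4]>=amin]
E
python3 - <<'E'
from h import *
D={n:dict(np.load(n+'0.npz')) for n in('top','side')}
for n in D:
    for nm,lo,hi in(('yel',(20,120,90),(35,255,255)),('blue',(105,150,60),(125,255,255))):
        for b in blobs(D[n]['img'],lo,hi): print(n,nm,b[0],b[1],b[2],np.round(b[3][1],1),round(b[3][2]))
t=D['top']['img'];s=D['side']['img']
f=lambda im,x,y,w,h,k:cv2.resize(im[y:y+h,x:x+w],None,fx=k,fy=k,interpolation=cv2.INTER_CUBIC)
a=f(t,205,145,240,100,3.3)[:,:792]; b=np.hstack([f(s,310,110,70,60,4.4),f(s,280,170,120,60,4.4)])[:,:792]
c=np.zeros((a.shape[0]+b.shape[0],792,3),np.uint8);c[:a.shape[0],:a.shape[1]]=a;c[a.shape[0]:,:b.shape[1]]=b
print(c.shape);cv2.imwrite('pics/crop1.png',c[:,:,::-1])
E
```

```text
top yel [339.6, 67.0] 41 [338, 60, 4, 16] [ 2.6 15.1] 7
top yel [309.5, 70.4] 44 [303, 66, 14, 10] [15.8  3.1] 32
top yel [608.7, 182.0] 157 [599, 176, 28, 12] [26.7 10.8] 11
top yel [309.9, 189.4] 234 [303, 179, 14, 22] [21.4 10.9] 81
top yel [399.7, 188.2] 92 [395, 182, 11, 13] [ 8.4 12.4] 13
top yel [426.8, 211.7] 184 [418, 203, 17, 19] [12.9 18.4] 14
top yel [174.4, 253.5] 570 [162, 242, 25, 24] [23. 24.] 90
top blue [309.2, 72.3] 4003 [266, 48, 89, 50] [49. 88.] 90
top blue [453.8, 58.8] 54 [450, 55, 9, 9] [6.4 8.5] 45
top blue [507.8, 58.7] 59 [503, 55, 10, 9] [6.4 9.9] 45
top blue [229.4, 224.6] 863 [212, 205, 36, 40] [24.4 35.8] 23
top blue [218.6, 291.8] 1993 [187, 264, 64, 58] [53.2 38. ] 33
side yel [355.3, 132.0] 247 [348, 123, 17, 18] [17. 16.] 90
side yel [330.2, 147.1] 132 [325, 141, 13, 13] [12. 12.] 0
side yel [319.6, 195.7] 47 [309, 195, 21, 3] [20.  2.] 0
side blue [242.0, 75.0] 21 [240, 73, 5, 5] [4. 4.] 90
side blue [186.5, 199.9] 3392 [145, 162, 83, 75] [54.6 92.1] 27
side blue [343.2, 282.8] 1360 [318, 262, 52, 43] [47.9 30.4] 27
side blue [428.7, 295.8] 2541 [391, 265, 73, 65] [49.3 65.8] 38
(594, 792, 3)
```

View pics/crop1.png

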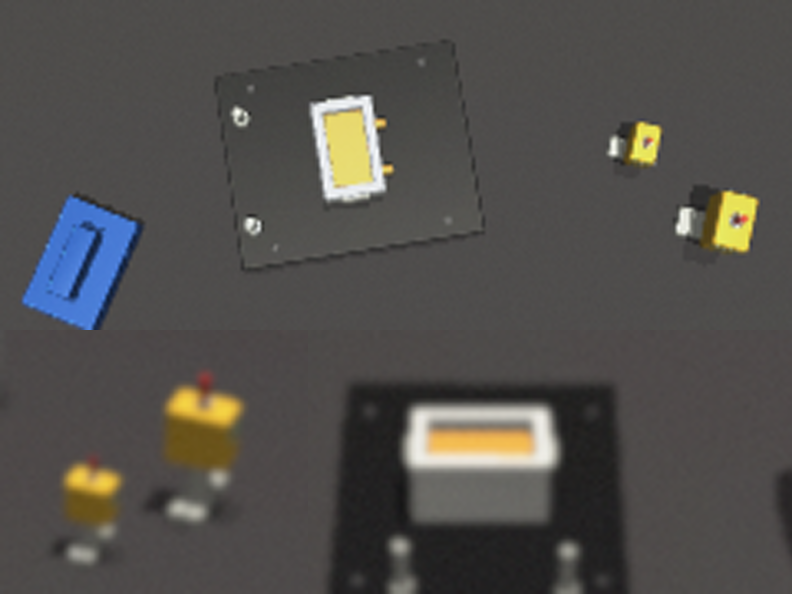

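The crop confirms the choice. The larger gauge at (427,212) has a head of about 32x46 mm, and the small cover at (229,225) is about 65x97 mm. The long side of the cell block runs roughly along world x, tilted slightly.

```bash
cat >> h.py <<'E'
from scipy.spatial.transform import Rotation as Ro
def plan(s,target,yaw):
    """shift (cm, tool axes) and turn (rad) from state s to a straight-down tool at target, given yaw"""
    R0=Ro.from_euler('xyz',s['tcp_rot'],degrees=True); best=None
    Rt=Ro.from_euler('xyz',[180,0,yaw],degrees=True)
    sh=R0.inv().apply(np.asarray(target)-s['tool_pos'])/10
    print('shift cm',sh.round(2),'rotvec',(R0.inv()*Rt).as_rotvec().round(4))
E
python3 - <<'E'
from h import *
from bench import status
D={n:dict(np.load(n+'0.npz')) for n in('top','side')}; T,S=D['top'],D['side']
w=dict(np.load('wrist0.npz')); print('wristcam',-w['R'].T@w['t'])
for a,b in(((426.8,211.7),(355.3,132)),((399.7,188.2),(330.2,147.1)),((229.4,224.6),(343.2,282.8))): print(tri(ray(T,a),ray(S,b)))
def rect(lo,hi,c,z):
    b=min(blobs(T['img'],lo,hi),key=lambda b:np.hypot(b[0][0]-c[0],b[0][1]-c[1]))
    P=np.array([onz(ray(T,p),z)[:2] for p in cv2.boxPoints(b[3])]); e=[P[1]-P[0],P[2]-P[1]]
    print(P.mean(0).round(1),[(round(float(np.linalg.norm(v)),1),round(float(np.degrees(np.arctan2(v[1],v[0]))),1)) for v in e])
rect((20,120,90),(35,255,255),(426.8,211.7),84)
rect((105,150,60),(125,255,255),(229.4,224.6),25)
rect((20,120,90),(35,255,255),(309.9,189.4),64)
# riser corners from crop
cs=[(215,77),(452,40),(484,232),(243,269)]
P=np.array([onz(ray(T,(205+x/3.3-.3,145+y/3.3-.3)),30)[:2] for x,y in cs]);print(P.round(1),P.mean(0))
for i in range(4):
    v=P[(i+1)%4]-P[i];print(np.linalg.norm(v),np.degrees(np.arctan2(v[1],v[0])))
E
```

```text
wristcam [ 281.73340856 -535.53762101  373.66577313]
(array([ 460.65997817, -274.06531138,   56.87581877]), [0.32816949960478276, 0.3281694996048827])
(array([ 528.78888889, -204.54991379,   40.78504145]), [0.3662344049781809, 0.3662344049781095])
(array([429.64661209, 279.62386574,  12.4364825 ]), [0.16120870832277823, 0.16120870832295375])
[ 457.8 -264.7] [(50.2, -15.9), (34.5, -104.4)]
[429.7 276.8] [(100.2, -21.9), (69.8, -113.3)]
[523.1  48.5] [(30.2, -81.3), (59.4, -171.5)]
[[590.2 163.8]
 [622.5 -42.2]
 [454.6 -67.8]
 [423.9 138.2]] [522.77248871  48.00467019]
208.54585455859197 -81.09664830176378
169.7766918151279 -171.3470229195224
208.27798168870177 98.49248563656087
168.28218201368395 8.743781240597215
```

Run:
```python
from h import *; from bench import status
s=status.sense(); plan(s,(420,-259,250),-15)
```

```text
shift cm [ 30.61 -21.27  -1.92] rotvec [-1.400e-03  3.000e-04  6.106e-01]
```

```bash
python3 -m handwheel '{"series": [[[30.6,-21.3,-1.9,0,0,0.61,1],[30.6,-21.3,-1.9,0,0,0.61,1],[30.6,-21.3,-1.9,0,0,0.61,1],[30.6,-21.3,-1.9,0,0,0.61,1],[30.6,-21.3,-1.9,0,0,0.61,1],[30.6,-21.3,-1.9,0,0,0.61,1],[30.6,-21.3,-1.9,0,0,0.61,1],[30.6,-21.3,-1.9,0,0,0.61,1]]]}' 40
cat > look.py <<'E'
import sys
from h import *; from bench import status,eyes
n=sys.argv[1]; d=eyes.snapshot('wrist'); np.savez(n+'.npz',**d); cv2.imwrite(f'pics/{n}.png',d['img'][:,:,::-1])
s=status.sense(); print(s['time'],s['tool_pos'].round(1),s['tcp_rot'].round(2))
E
python3 look.py w1
```

```text
time: 1.15
tool_pos: [419.9, -258.9, 250.1]
tcp_rot: [180.0, 0.0, -14.9]
ft_force: [-0.8, 0.2, 0.5]
finger_gap: 85.3
grip_force: 0.0
1.2 [ 419.4 -259.6  250. ] [ 1.7998e+02  3.0000e-02 -1.4970e+01]
```

View pics/w1.png

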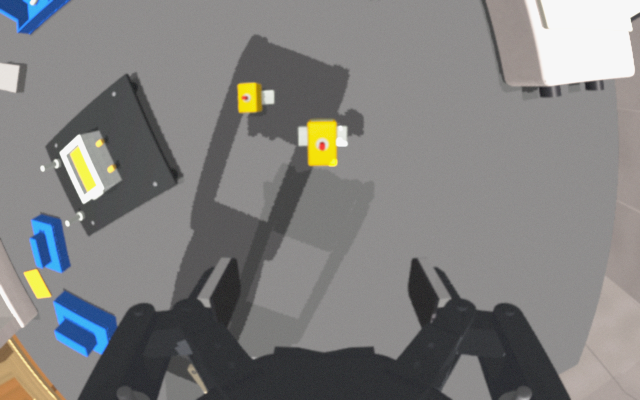

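The gauge head is at (322,143) with its bar ends at (303,135) and (342,134), almost aligned with the tool. I'll take a second wrist view closer in, for height.

```bash
python3 -m handwheel '{"series": [[[2,0,5,0,0,0,1],[2,0,5,0,0,0,1],[2,0,5,0,0,0,1],[2,0,5,0,0,0,1]]]}'
python3 look.py w2
cat > g.py <<'E'
import sys
from h import *
D=[dict(np.load(n+'.npz')) for n in sys.argv[1:]]; rr=[];ry=[]
for d in D:
    b=max((b for b in blobs(d['img'],(20,120,90),(35,255,255),100) if 250<b[0][0]<420 and b[0][1]<300),key=lambda b:b[1])
    x,y,w,h=b[2]; sub=d['img'][y:y+h,x:x+w]; hs=cv2.cvtColor(sub,cv2.COLOR_RGB2HSV)
    m=(((hs[...,0]<8)|(hs[...,0]>172))&(hs[...,1]>120)); q=np.argwhere(m).mean(0)[::-1]+[x,y]
    print('yel',b[0],b[1],b[2],np.round(b[3][2],1),'red',q.round(1),int(m.sum())); rr.append(ray(d,q,True)); ry.append(ray(d,b[0],True))
    v=hs[...,2]; top=((hs[...,1]>120)&(hs[...,0]>18)&(hs[...,0]<36)&(v>200)); pts=np.argwhere(top)[:,::-1].astype(np.float32)+[x,y]
    P=np.array([onz(ray(d,p,True),84)[:2] for p in pts],np.float32); R=cv2.minAreaRect(P)
    print(' top rect@84',np.round(R[0],1),np.round(R[1],1),round(R[2],1),'red@106',onz(rr[-1],106).round(1),'@84',onz(ry[-1],84).round(1))
print('red',tri(*rr));print('yel',tri(*ry))
E
python3 g.py w1 w2
```

```text
time: 1.7
tool_pos: [439.4, -265.4, 202.2]
tcp_rot: [179.9, -0.1, -15.0]
ft_force: [-0.2, 0.5, 0.6]
finger_gap: 85.2
grip_force: 0.0
1.75 [ 439.5 -265.3  202.2] [ 1.7994e+02 -1.5000e-01 -1.5020e+01]
yel [321.7, 142.9] 1202 [307, 119, 31, 48] 88.5 red [321.8 145.8] 30
 top rect@84 [ 458.5 -266.9] [29.5 45.3] 76.1 red@106 [ 459.1 -266.8  106. ] @84 [ 458.9 -266.5   84. ]
yel [319.5, 172.2] 1641 [302, 143, 36, 57] 90.0 red [319.4 178.7] 54
 top rect@84 [ 458.7 -266.5] [29.2 45.7] 77.1 red@106 [ 460.3 -266.9  106. ] @84 [ 460.7 -266.8   84. ]
red (array([ 457.52021575, -266.13496551,   94.49545191]), [0.1386011690542559, 0.1386011690544019])
yel (array([ 456.55326249, -265.57149548,   65.41239536]), [0.17232525143786723, 0.17232525143787983])
```

View pics/w2.png

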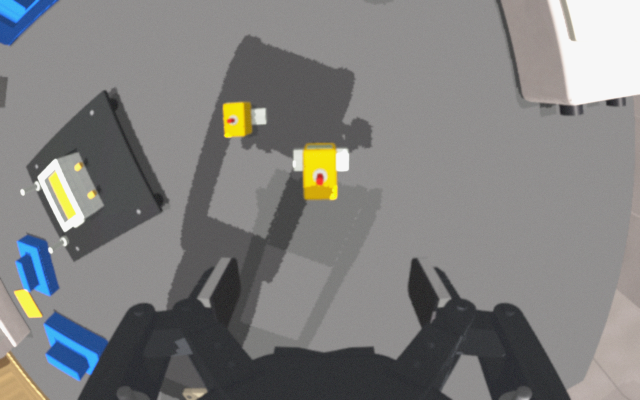

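Run:
```python
from h import *; from bench import status
s=status.sense(); plan(s,(458.7,-266.7,45),-14)
```

```text
shift cm [ 1.85 -0.38 15.72] rotvec [ 0.0011 -0.0026 -0.0178]
```

```bash
python3 -m handwheel '{"series": [[[1.85,-0.38,4,0,0,-0.018,1],[1.85,-0.38,8,0,0,-0.018,1],[1.85,-0.38,11,0,0,-0.018,1],[1.85,-0.38,13.5,0,0,-0.018,1],[1.85,-0.38,15.2,0,0,-0.018,1],[1.85,-0.38,15.7,0,0,-0.018,1],[1.85,-0.38,15.7,0,0,-0.018,0.6],[1.85,-0.38,15.7,0,0,-0.018,0.2],[1.85,-0.38,15.7,0,0,-0.018,0.2],[1.85,-0.38,15.7,0,0,-0.018,0.2],[1.85,-0.38,15.7,0,0,-0.018,0.2],[1.85,-0.38,15.7,0,0,-0.018,0.2]]]}' 40; python3 look.py w3
```

```text
time: 3.25
tool_pos: [458.6, -265.9, 44.2]
tcp_rot: [180.0, -0.1, -13.9]
ft_force: [-0.6, -0.5, 5.5]
finger_gap: 29.5
grip_force: 46.1
3.3 [ 458.7 -265.9   44.2] [ 1.7996e+02 -9.0000e-02 -1.3940e+01]
```

View pics/w3.png

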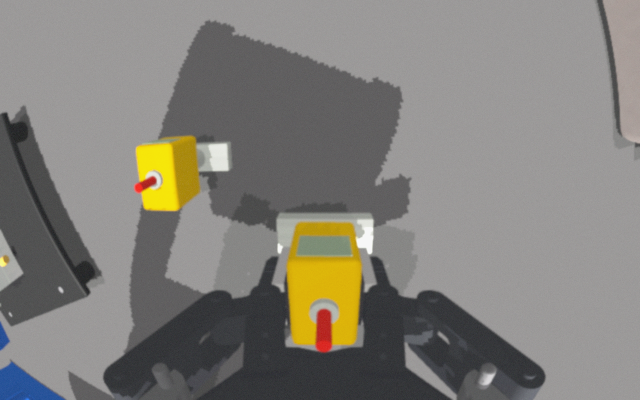

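The gauge is gripped squarely, gap 29.5 mm. I'll lift it and carry it to a viewing pose short of the cell.

```bash
python3 -m handwheel '{"series": [[[0,0,-1,0,0,0,0.2],[0,0,-4,0,0,0,0.2],[0,0,-8,0,0,0,0.2],[0,0,-12,0,0,0,0.2],[0,0,-15.5,0,0,0,0.2],[0,0,-15.5,0,0,0,0.2]]]}' 40;  python3 - <<'E'
from h import *; from bench import status
s=status.sense(); plan(s,(435,35,200),8.6)
E
```

```text
time: 4.05
tool_pos: [459.5, -266.3, 201.6]
tcp_rot: [179.9, -0.3, -13.9]
ft_force: [0.1, -0.6, -3.9]
finger_gap: 29.6
grip_force: 45.1
shift cm [ -9.63 -28.66   0.06] rotvec [ 0.003  -0.0047 -0.3933]
```

```bash
python3 -m handwheel '{"series": [[[-1,-3,0,0,0,-0.05,0.2],[-3,-8,0,0,0,-0.13,0.2],[-5,-13.5,0,0,0,-0.2,0.2],[-7,-19,0,0,0,-0.27,0.2],[-8.6,-24,0,0,0,-0.34,0.2],[-9.3,-27.3,0,0,0,-0.38,0.2],[-9.6,-28.7,0,0,0,-0.393,0.2],[-9.6,-28.7,0,0,0,-0.393,0.2],[-9.6,-28.7,0,0,0,-0.393,0.2],[-9.6,-28.7,0,0,0,-0.393,0.2]]]}' 40; python3 look.py w4
```

```text
time: 5.3
tool_pos: [434.0, 35.2, 198.1]
tcp_rot: [180.0, 0.0, 8.5]
ft_force: [-0.2, 0.5, -3.7]
finger_gap: 29.7
grip_force: 44.9
5.35 [434.   35.3 198.2] [1.7999e+02 1.0000e-02 8.4800e+00]
```

View pics/w4.png

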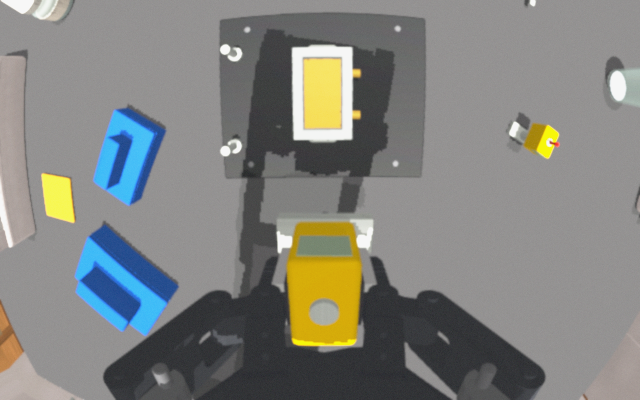

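The cell rim is at about (323,93), bolts at (232,53) and (232,147), and the gauge hangs straight. Next I'll fit the rim.

```bash
cat > cell.py <<'E'
from h import *; from bench import status
d=dict(np.load('w4.npz')); img=d['img']; hs=cv2.cvtColor(img,cv2.COLOR_RGB2HSV)
def comp(d,m,c):
    n,l,s,cc=cv2.connectedComponentsWithStats(m.astype(np.uint8)); 
    i=1+np.argmin(np.hypot(*(cc[1:]-c).T)+1e3*(s[1:,4]<60)); return np.argwhere(l==i)[:,::-1].astype(np.float32),s[i]
def rect(p,z,d,fish):
    P=np.array([onz(ray(d,q,fish),z)[:2] for q in p],np.float32); R=cv2.minAreaRect(P);h=cv2.boxPoints(R)
    print(z,np.round(R[0],1),np.round(R[1],1),round(R[2],2)); return R
white=(hs[...,1]<50)&(hs[...,2]>215)
p,s=comp(d,white,(323,93)); print(s); rect(p,74,d,True)
p,s=comp(d,(hs[...,1]>120)&(hs[...,0]>18)&(hs[...,0]<36),(323,93)); print(s);rect(p,64,d,True)
T=dict(np.load('top0.npz'));ht=cv2.cvtColor(T['img'],cv2.COLOR_RGB2HSV)
p,s=comp(T,(ht[...,1]<60)&(ht[...,2]>190),(311,188)); print(s);rect(p,74,T,False)
# rim corners (outer) w4 / top: centre triangulation
pw,_=comp(d,white,(323,93)); cw=np.mean(cv2.boxPoints(cv2.minAreaRect(pw)),0); ct=np.mean(cv2.boxPoints(cv2.minAreaRect(p)),0)
print(cw,ct,tri(ray(d,cw,True),ray(T,ct)))
E
python3 cell.py
python3 - <<'E'
from h import *
d=dict(np.load('w4.npz'));m=d['img']
print(m[93,285:362].tolist()[::3]); print(m[38:150:3,300].tolist())
E
```

```text
[ 292   46   61   94 2626]
74 [522.3  50.1] [81.2 50.5] 8.93
[ 304   59   37   69 2474]
64 [522.1  50.4] [61.5 31.7] 8.73
[300 174  22  32 245]
74 [522.   47.8] [83.8 49.4] 8.94
[321.99997   92.499985] [310.1676  189.39459] (array([522.16858583,  49.12906927,  71.26061932]), [1.2135573821994716, 1.213557382199475])
[[61, 65, 65], [62, 62, 63], [88, 93, 88], [243, 244, 243], [245, 246, 245], [245, 246, 245], [213, 195, 173], [246, 225, 97], [246, 225, 95], [246, 226, 97], [246, 227, 98], [246, 227, 96], [246, 226, 94], [246, 226, 94], [247, 226, 98], [247, 228, 98], [246, 227, 97], [246, 227, 97], [246, 225, 103], [223, 224, 220], [246, 246, 245], [246, 246, 245], [230, 232, 229], [66, 68, 68], [61, 64, 62], [66, 67, 66]]
[[73, 74, 74], [64, 65, 65], [68, 69, 70], [194, 197, 192], [245, 246, 245], [245, 246, 245], [245, 246, 245], [245, 245, 244], [245, 245, 244], [245, 246, 245], [245, 245, 244], [245, 246, 245], [245, 246, 245], [245, 246, 245], [245, 246, 244], [245, 246, 245], [245, 245, 245], [245, 245, 245], [245, 246, 244], [245, 245, 244], [245, 245, 244], [244, 245, 244], [245, 245, 245], [245, 245, 244], [245, 245, 244], [245, 245, 245], [245, 245, 245], [245, 245, 245], [245, 245, 244], [245, 245, 244], [245, 245, 245], [245, 245, 244], [244, 245, 243], [244, 245, 243], [126, 129, 125], [60, 61, 62], [61, 63, 64], [59, 57, 58]]
```

Run:
```python
from h import *
for n,tp,yw,off in(('w4',(434,35.25,198.1),8.48,0),('w3',(458.7,-265.9,44.2),-13.94,0)):
    d=dict(np.load(n+'.npz'))
    hs=cv2.cvtColor(d['img'],cv2.COLOR_RGB2HSV); hd=tp[2]-44.2
    m=((hs[...,0]>18)&(hs[...,0]<36)&(hs[...,1]>120)&(hs[...,2]>180)).astype(np.uint8); m[:,:250]=0;m[:,400:]=0;m[:215]=0
    p=np.argwhere(m)[:,::-1].astype(float); cols=[(p[p[:,1]==y,0].min(),p[p[:,1]==y,0].max()) for y in (300,325,335)]; print(cols,p[:,1].min(),p[:,1].max())
    a=np.radians(yw);f=lambda X:(np.array([[np.cos(a),np.sin(a)],[np.sin(a),-np.cos(a)]])@(X[:2]-np.array(tp[:2]))).round(1)
    print(n,'disc centre (tool xy)',f(onz(ray(d,(323.7,313),True),hd+84)),'left,right edges',[f(onz(ray(d,(c,330),True),hd+84)) for c in cols[2]])
    # bar ends at 12 mm up
    for q in ((278,214),(372,214)): print('bar far-top corner',f(onz(ray(d,q,True),hd+12)))
```

```text
[(np.float64(290.0), np.float64(357.0)), (np.float64(292.0), np.float64(356.0)), (np.float64(292.0), np.float64(356.0))] 223.0 345.0
w4 disc centre (tool xy) [-2.6 -0.5] left,right edges [array([-12.7, -14.5]), array([-12.8,  13.7])]
bar far-top corner [ 14.8 -28.4]
bar far-top corner [14.8 29. ]
[(np.float64(290.0), np.float64(358.0)), (np.float64(291.0), np.float64(356.0)), (np.float64(292.0), np.float64(355.0))] 222.0 344.0
w3 disc centre (tool xy) [-2.9 -0.7] left,right edges [array([-13. , -14.6]), array([-13. ,  13.1])]
bar far-top corner [ 14.7 -28.5]
bar far-top corner [14.6 28.9]
```

Run:
```python
from h import *; from bench import status
s=status.sense(); plan(s,(522.3,50.1,125),8.8)
```

```text
shift cm [ 8.95 -0.16  7.32] rotvec [ 0.0002  0.0002 -0.0056]
```

```bash
python3 -m handwheel '{"series": [[[3,-0.05,0,0,0,-0.0056,0.2],[6.5,-0.1,0,0,0,-0.0056,0.2],[8.6,-0.16,1,0,0,-0.0056,0.2],[8.95,-0.16,3,0,0,-0.0056,0.2],[8.95,-0.16,5,0,0,-0.0056,0.2],[8.95,-0.16,6.5,0,0,-0.0056,0.2],[8.95,-0.16,7.3,0,0,-0.0056,0.2],[8.95,-0.16,7.3,0,0,-0.0056,0.2],[8.95,-0.16,7.3,0,0,-0.0056,0.2],[8.95,-0.16,7.3,0,0,-0.0056,0.2]]]}' 40; python3 look.py w5
python3 - <<'E'
from h import *; from bench import status,eyes
s=status.sense(); plan(s,(522.3,50.1,118.2),8.8)
d=eyes.snapshot('side');np.savez('side1.npz',**d)
a=cv2.resize(d['img'][110:250,250:400],None,fx=4,fy=4,interpolation=cv2.INTER_CUBIC); cv2.imwrite('pics/s1.png',a[:,:,::-1])
E
```

```text
time: 6.6
tool_pos: [522.8, 51.2, 126.3]
tcp_rot: [180.0, -0.1, 8.9]
ft_force: [0.0, 0.0, -2.6]
finger_gap: 29.7
grip_force: 45.1
6.65 [522.8  51.2 126.1] [ 1.7998e+02 -9.0000e-02  8.9100e+00]
shift cm [-0.07  0.1   0.79] rotvec [ 0.0003 -0.0015  0.0018]
```

View pics/s1.png

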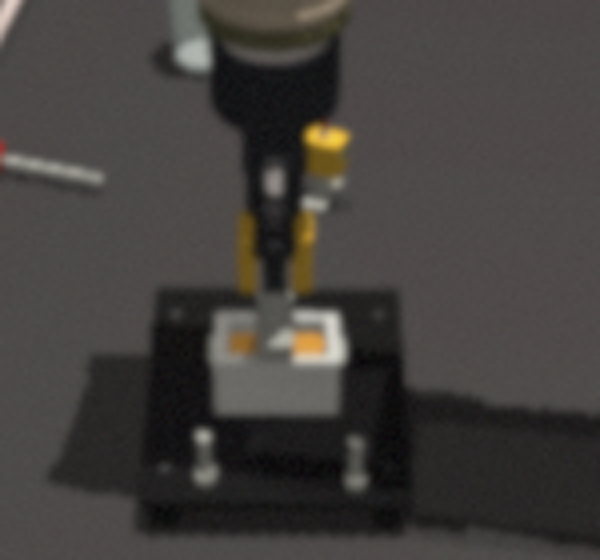

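The gauge hangs over the middle of the well. I'll lower it slowly.

```bash
python3 -m handwheel '{"series": [[[-0.07,0.1,0.3,0,0,0,0.2],[-0.07,0.1,0.55,0,0,0,0.2],[-0.07,0.1,0.7,0,0,0,0.2],[-0.07,0.1,0.78,0,0,0,0.2],[-0.07,0.1,0.82,0,0,0,0.2],[-0.07,0.1,0.82,0,0,0,0.2]]]}' 40
```

```text
time: 7.45
tool_pos: [521.8, 50.1, 118.1]
tcp_rot: [180.0, -0.0, 8.9]
ft_force: [-4.3, -1.0, 7.1]
finger_gap: 29.8
grip_force: 46.4
```

```bash
python3 -m handwheel '{"series": [[[0,0,0.02,0,0,0,0.2],[0,0,0.02,0,0,0,0.2],[0,0,0.02,0,0,0,0.2],[0,0,0.02,0,0,0,0.2],[0,0,0.02,0,0,0,0.2],[0,0,0.02,0,0,0,0.2],[0,0,0.02,0,0,0,0.2],[0,0,0.02,0,0,0,0.2],[0,0,0.02,0,0,0,0.2],[0,0,0.02,0,0,0,0.2],[0,0,0.02,0,0,0,0.2],[0,0,0.02,0,0,0,0.2]]]}' 40
python3 - <<'E'
from h import *; from bench import status,eyes
d=eyes.snapshot('side')
a=cv2.resize(d['img'][130:230,260:380],None,fx=6,fy=6,interpolation=cv2.INTER_CUBIC); cv2.imwrite('pics/s2.png',a[:,:,::-1])
E
```

```text
time: 8.95
tool_pos: [521.9, 50.1, 118.1]
tcp_rot: [180.0, -0.0, 8.9]
ft_force: [-4.8, -0.3, 9.1]
finger_gap: 29.2
grip_force: 46.6
```

View pics/s2.png

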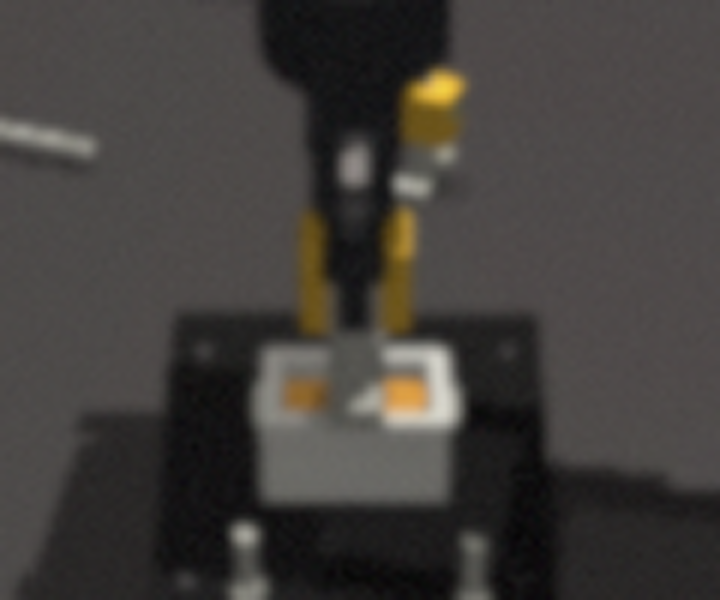

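The bar stands across the middle of the rim, and rim contact at 73.9 mm agrees with the text. It has now held for about 1.5 s, so I'll lift off and go back to the old gauge spot.

```bash
python3 -m handwheel '{"series": [[[0,0,-1,0,0,0,0.2],[0,0,-4,0,0,0,0.2],[0,0,-7.5,0,0,0,0.2],[0,0,-8,0,0,0,0.2],[0,0,-8,0,0,0,0.2]]]}' 40;  python3 - <<'E'
from h import *; from bench import status
s=status.sense(); plan(s,(458.7,-266,60),-13.9)
E
```

```text
time: 9.62
tool_pos: [521.5, 50.1, 196.2]
tcp_rot: [-180.0, 0.0, 8.9]
ft_force: [0.3, -1.0, -3.7]
finger_gap: 29.6
grip_force: 45.1
shift cm [-11.1   30.26  13.62] rotvec [-0.00e+00  3.00e-04  3.98e-01]
```

```bash
python3 -m handwheel '{"series": [[[-1,3,0,0,0,0.04,0.2],[-3,8,0,0,0,0.11,0.2],[-5,13.5,0,0,0,0.18,0.2],[-7,19,0,0,0,0.25,0.2],[-9,24.5,0,0,0,0.32,0.2],[-10.6,28.8,0,0,0,0.38,0.2],[-11.1,30.26,1,0,0,0.398,0.2],[-11.1,30.26,4,0,0,0.398,0.2],[-11.1,30.26,8,0,0,0.398,0.2],[-11.1,30.26,11.5,0,0,0.398,0.2],[-11.1,30.26,13.6,0,0,0.398,0.2],[-11.1,30.26,13.6,0,0,0.398,0.2]]]}' 40
python3 - <<'E'
from h import *; from bench import status
s=status.sense(); plan(s,(458.7,-266,44.3),-13.9)
E
```

```text
time: 11.12
tool_pos: [456.4, -263.5, 57.0]
tcp_rot: [-179.8, 0.4, -13.9]
ft_force: [-0.5, 0.4, -1.6]
finger_gap: 29.4
grip_force: 45.2
shift cm [0.29 0.19 1.27] rotvec [-0.003   0.0067  0.0008]
```

```bash
python3 -m handwheel '{"series": [[[0,0,0,0,0,0,0.2],[0,0,0.4,0,0,0,0.2],[0,0,0.8,0,0,0,0.2],[0,0,1.1,0,0,0,0.2],[0,0,1.2,0,0,0,0.2],[0,0,1.2,0,0,0,0.2]]]}' 40
```

```text
time: 11.88
tool_pos: [458.9, -266.0, 48.9]
tcp_rot: [-180.0, 0.0, -13.9]
ft_force: [-0.6, -0.5, -1.6]
finger_gap: 29.6
grip_force: 45.2
```

```bash
python3 -m handwheel '{"series": [[[0,0,0.2,0,0,0,0.2],[0,0,0.35,0,0,0,0.2],[0,0,0.45,0,0,0,0.2],[0,0,0.45,0,0,0,0.2],[0,0,0.45,0,0,0,0.2]]]}' 40
```

```text
time: 12.5
tool_pos: [458.9, -266.0, 44.4]
tcp_rot: [180.0, -0.0, -13.9]
ft_force: [0.3, -0.6, -1.7]
finger_gap: 29.4
grip_force: 45.1
```

```bash
python3 -m handwheel '{"series": [[[0,0,0.04,0,0,0,0.2],[0,0,0.06,0,0,0,0.2],[0,0,0.06,0,0,0,0.2]]]}' 40
```

```text
time: 12.88
tool_pos: [458.9, -266.1, 44.2]
tcp_rot: [180.0, -0.0, -13.9]
ft_force: [-2.4, -0.4, 4.9]
finger_gap: 29.5
grip_force: 46.0
```

Contact. I'll release and rise.

```bash
python3 -m handwheel '{"series": [[[0,0,0,0,0,0,0.45],[0,0,0,0,0,0,0.7],[0,0,0,0,0,0,1],[0,0,0,0,0,0,1],[0,0,-2,0,0,0,1],[0,0,-5,0,0,0,1],[0,0,-10,0,0,0,1],[0,0,-15.5,0,0,0,1],[-2,0,-15.5,0,0,0,1],[-2,0,-15.5,0,0,0,1],[-2,0,-15.5,0,0,0,1]]]}' 40; python3 look.py w6; python3 g.py w6 w2;  python3 - <<'E'
from h import *; from bench import status
s=status.sense(); plan(s,(370,300,220),-22)
E
```

```text
time: 14.25
tool_pos: [439.3, -261.0, 197.9]
tcp_rot: [-180.0, 0.1, -13.9]
ft_force: [0.1, -0.6, -0.0]
finger_gap: 85.6
grip_force: 0.0
14.3 [ 439.3 -260.9  197.8] [-1.7996e+02  8.0000e-02 -1.3900e+01]
yel [324.5, 171.0] 1699 [307, 141, 36, 59] 90.0 red [324.8 177.9] 56
 top rect@84 [ 459.  -266.3] [29.4 45.8] 76.1 red@106 [ 460.7 -266.4  106. ] @84 [ 461.3 -266.3   84. ]
yel [319.5, 172.2] 1641 [302, 143, 36, 57] 90.0 red [319.4 178.7] 54
 top rect@84 [ 458.7 -266.5] [29.2 45.7] 77.1 red@106 [ 460.3 -266.9  106. ] @84 [ 460.7 -266.8   84. ]
red (array([ 453.73686276, -264.74070708,   78.03369572]), [0.1266080453862387, 0.1266080453862546])
yel (array([ 454.23701838, -264.59709758,   53.52444819]), [0.22700130806236618, 0.2270013080623771])
shift cm [-20.21 -52.79  -2.16] rotvec [-0.0006  0.0014  0.1414]
```

```bash
python3 -m handwheel '{"series": [[[-20.2,-52.8,-2.2,0,0,0.141,1],[-20.2,-52.8,-2.2,0,0,0.141,1],[-20.2,-52.8,-2.2,0,0,0.141,1],[-20.2,-52.8,-2.2,0,0,0.141,1],[-20.2,-52.8,-2.2,0,0,0.141,1],[-20.2,-52.8,-2.2,0,0,0.141,1],[-20.2,-52.8,-2.2,0,0,0.141,1],[-20.2,-52.8,-2.2,0,0,0.141,1],[-20.2,-52.8,-2.2,0,0,0.141,1],[-20.2,-52.8,-2.2,0,0,0.141,1],[-20.2,-52.8,-2.2,0,0,0.141,1],[-20.2,-52.8,-2.2,0,0,0.141,1]]]}'
python3 look.py w7; python3 -m handwheel '{"series": [[[2,0,4,0,0,0,1],[3,0,6,0,0,0,1],[3,0,6,0,0,0,1],[3,0,6,0,0,0,1]]]}'; python3 look.py w8
cat > cov.py <<'E'
import sys
from h import *
out=[]
for n in sys.argv[1:]:
    d=dict(np.load(n+'.npz')); hs=cv2.cvtColor(d['img'],cv2.COLOR_RGB2HSV)
    bs=blobs(d['img'],(105,150,60),(125,255,255),300)
    for b in bs: print(n,b[0],b[1],b[2])
    b=min(bs,key=lambda b:np.hypot(*(np.array(b[0])-proj(d,(430,278,25),True))))
    x,y,w,h=b[2]; v=hs[y:y+h,x:x+w,2]; print('V quantiles',np.quantile(v[v>60],[.05,.2,.4,.6,.8,.95]))
E
python3 cov.py w7 w8
```

```text
time: 15.8
tool_pos: [370.5, 298.7, 220.4]
tcp_rot: [179.9, 0.0, -22.1]
ft_force: [0.8, -0.2, -0.3]
finger_gap: 85.6
grip_force: 0.0
15.85 [370.7 298.6 220.5] [179.97   0.   -22.09]
time: 16.35
tool_pos: [398.5, 288.4, 161.9]
tcp_rot: [-179.9, -0.0, -22.1]
ft_force: [-0.5, -0.1, 1.0]
finger_gap: 85.7
grip_force: 0.0
16.4 [398.7 288.7 162.3] [-1.799e+02 -7.000e-02 -2.202e+01]
w7 [319.8, 119.0] 5504 [290, 74, 62, 92]
w7 [357.1, 264.7] 8748 [297, 218, 128, 92]
V quantiles [133. 155. 159. 162. 181. 246.]
w8 [315.0, 152.8] 6066 [285, 101, 73, 109]
w8 [354.9, 308.3] 6425 [296, 262, 126, 99]
V quantiles [151. 186. 212. 215. 246. 247.]
```

```bash
cat > fit.py <<'E'
import sys
from h import *
from scipy.optimize import minimize
U=8
def box(cx,cy,z0,z1,lx,ly):
    g=[]; t=np.linspace(-.5,.5,9)
    for z in(z0,z1):
        for a in t: g+=[(cx+a*lx,cy+s*ly/2,z) for s in(-1,1)]+[(cx+s*lx/2,cy+a*ly,z) for s in(-1,1)]
    return np.array(g)
B,Rb=box(0,0,0,30,100,65),box(0,0,30,60,60,20)
def sil(d,p,win,z0):
    x,y,a=p[0],p[1],np.radians(p[2]); M=np.array([[np.cos(a),-np.sin(a),0],[np.sin(a),np.cos(a),0],[0,0,1]])
    im=np.zeros((win[3]*U,win[2]*U),np.uint8)
    for b in(B,Rb):
        q=np.array([proj(d,M@v+[x,y,z0],True) for v in b]); q=((q+.5-[win[0],win[1]])*U)
        cv2.fillConvexPoly(im,cv2.convexHull(q.round().astype(np.int32)),255)
    return cv2.resize(im,(win[2],win[3]),interpolation=cv2.INTER_AREA)/255.
def run(names,p0,z0=0.,free=3):
    S=[]
    for n in names:
        d=dict(np.load(n+'.npz')); m=cv2.inRange(cv2.cvtColor(d['img'],cv2.COLOR_RGB2HSV),(103,130,25),(127,255,255))
        k,l,s,c=cv2.connectedComponentsWithStats(m); u=proj(d,(p0[0],p0[1],z0+30),True)
        i=1+np.argmin(np.hypot(*(c[1:]-u).T)+1e4*(s[1:,4]<300)); x,y,w,h=s[i,:4]; win=(x-12,y-12,w+24,h+24)
        S.append((d,win,(l[y-12:y+h+12,x-12:x+w+12]==i)*1.))
    f=lambda p:sum(np.abs(sil(d,p,w,p[3] if free==4 else z0)-m).sum() for d,w,m in S)
    x0=list(p0)+([z0] if free==4 else []); sx=np.array([x0]+[np.array(x0)+np.eye(free)[i]*4 for i in range(free)])
    R=minimize(f,x0,method='Nelder-Mead',options=dict(initial_simplex=sx,xatol=.05,fatol=.5,maxiter=160)); print(names,R.x.round(2),'mismatch px',round(R.fun),'of',sum(m.sum() for *_,m in S)); return R.x
if __name__=='__main__':
    run(['w7'],(430,278,-22)); run(['w8'],(430,278,-22)); p=run(['w7','w8'],(430,278,-22)); run(['w7','w8'],p,0.,4)
    from bench import status
    plan(status.sense(),(p[0],p[1],100),p[2])
E
python3 fit.py
```

```text
['w7'] [429.36 279.91 -22.79] mismatch px 55 of 5584.0
['w8'] [429.71 279.7  -23.12] mismatch px 1418 of 6416.0
['w7', 'w8'] [429.39 279.84 -22.85] mismatch px 1495 of 12000.0
['w7', 'w8'] [429.47 279.86 -22.85  -0.53] mismatch px 1491 of 12000.0
shift cm [ 3.18 -0.32  6.23] rotvec [-0.0017 -0.0012  0.0144]
```

The silhouette fit is excellent (55 of 5584 px off): cover at (429.4, 279.9), yaw -22.8, small size confirmed. I'll descend and grip the rib.

```bash
python3 -m handwheel '{"series": [[[3.18,-0.32,2,0,0,0.014,1],[3.18,-0.32,6,0,0,0.014,1],[3.18,-0.32,9,0,0,0.014,1],[3.18,-0.32,11.5,0,0,0.014,1],[3.18,-0.32,12.7,0,0,0.014,1],[3.18,-0.32,12.9,0,0,0.014,1],[3.18,-0.32,12.9,0,0,0.014,1],[3.18,-0.32,12.9,0,0,0.014,1]]]}' 40
```

```text
time: 17.4
tool_pos: [429.6, 280.2, 33.1]
tcp_rot: [-179.9, -0.1, -22.8]
ft_force: [-0.8, 0.7, 0.3]
finger_gap: 85.1
grip_force: 0.0
```

```bash
python3 -m handwheel '{"series": [[[0,0,0.1,0,0,0,0.5],[0,0,0.1,0,0,0,0.1],[0,0,0.1,0,0,0,0.1],[0,0,0.1,0,0,0,0.1],[0,0,0.1,0,0,0,0.1],[0,0,0.1,0,0,0,0.1],[0,0,0.1,0,0,0,0.1],[0,0,0.1,0,0,0,0.1]]]}' 60
```

```text
time: 18.4
tool_pos: [428.9, 279.8, 30.9]
tcp_rot: [-180.0, -0.0, -22.8]
ft_force: [-0.0, -0.8, 1.6]
finger_gap: 19.1
grip_force: 59.1
```

```bash
python3 -m handwheel '{"series": [[[0,0,-1,0,0,0,0.1],[0,0,-4,0,0,0,0.1],[0,0,-8,0,0,0,0.1],[0,0,-12.5,0,0,0,0.1],[0,0,-16,0,0,0,0.1],[0,0,-16,0,0,0,0.1],[0,0,-16,0,0,0,0.1]]]}' 80;  python3 - <<'E'
from h import *; from bench import status
s=status.sense(); plan(s,(415,33,190),8.8)
E
```

```text
time: 19.27
tool_pos: [428.2, 279.4, 190.0]
tcp_rot: [179.9, 0.0, -22.8]
ft_force: [0.2, 0.1, -2.6]
finger_gap: 18.8
grip_force: 78.2
shift cm [8.330e+00 2.323e+01 1.000e-02] rotvec [ 0.0007  0.001  -0.5512]
```

```bash
python3 -m handwheel '{"series": [[[1,2.5,0,0,0,-0.06,0.1],[2.5,7,0,0,0,-0.16,0.1],[4.2,12,0,0,0,-0.28,0.1],[6,17,0,0,0,-0.4,0.1],[7.5,21,0,0,0,-0.5,0.1],[8.3,23.2,0,0,0,-0.551,0.1],[8.3,23.2,0,0,0,-0.551,0.1],[8.3,23.2,0,0,0,-0.551,0.1],[8.3,23.2,0,0,0,-0.551,0.1],[8.3,23.2,0,0,0,-0.551,0.1],[8.3,23.2,0,0,0,-0.551,0.1]]]}' 80; python3 look.py w9
sed -i "s/'w4.npz'/__import__('sys').argv[1]/; s/(323,93)/proj(d,(522.2,50,74),True)/g" cell.py; python3 cell.py w9.npz
python3 - <<'E'
from h import *
d=dict(np.load('w9.npz')); hs=cv2.cvtColor(d['img'],cv2.COLOR_RGB2HSV)
m=cv2.inRange(hs,(103,130,25),(127,255,255)); 
for b in blobs(d['img'],(103,130,25),(127,255,255),300): print(b[0],b[1],b[2],b[3][2])
E
```

```text
time: 20.65
tool_pos: [415.4, 34.1, 190.8]
tcp_rot: [-180.0, 0.0, 8.8]
ft_force: [0.5, -0.6, -0.5]
finger_gap: 18.8
grip_force: 78.4
20.7 [415.4  34.  190.8] [-180.      0.      8.82]
[ 294   23   63   97 3005]
74 [522.2  50.1] [82.2 51. ] 8.81
[ 307   38   37   69 2443]
64 [522.  50.] [60.2 30.9] 8.64
[300 174  22  32 245]
74 [522.   47.8] [83.8 49.4] 8.94
[325.  71.] [310.1676  189.39459] (array([521.32504586,  48.89429866,  76.94287131]), [1.071334206279796, 1.071334206279776])
[323.7, 224.2] 16281 [257, 156, 134, 184] 0.0
[128.9, 254.7] 2264 [81, 214, 92, 114] 60.5615119934082
[105.0, 283.0] 1842 [70, 250, 65, 73] 49.398704528808594
```

View pics/w9.png

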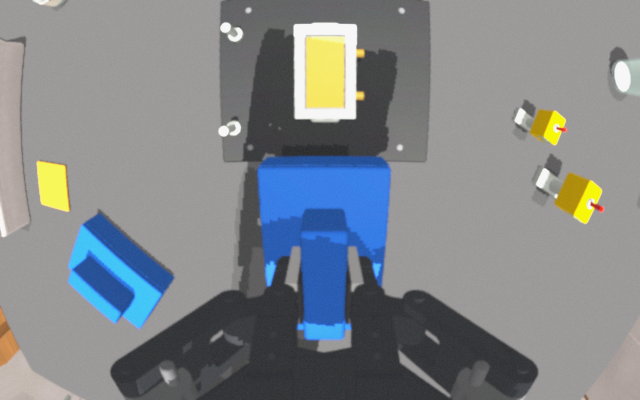

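The cell is at (325,71) and the cover, held straight, has its front edge at row 157, columns 259 to 390. Both gauges are still standing. That was my tenth picture, so from here I check with numbers only.

Run:
```python
from h import *; from bench import status
d=dict(np.load('w9.npz')); m=cv2.inRange(cv2.cvtColor(d['img'],cv2.COLOR_RGB2HSV),(103,130,25),(127,255,255))
a=np.radians(8.82); T=np.array([[np.cos(a),np.sin(a)],[np.sin(a),-np.cos(a)]]); tp=np.array([415.4,34.05])
f=lambda q,z:(T@(onz(ray(d,q,True),z)[:2]-tp)).round(1)
for c in(285,325,365): r0=np.argmax(m[:,c]>0); print('front',c,r0,f((c,r0-.5),190),f((c,r0-.5),160))
for rw in(175,190,205): q=np.argwhere(m[rw,240:410]>0)[:,0]+240; print('sides',rw,q.min(),q.max(),f((q.min()-.5,rw),190),f((q.max()+.5,rw),190))
s=status.sense(); plan(s,(521.8,50.1,120),8.75)
```

```text
front 285 156 [ 56.4 -18.8] [ 51.1 -22.6]
front 325 156 [56.3  0.1] [51.   0.2]
front 365 156 [56.4 19.1] [51.1 23.1]
sides 175 257 389 [ 47.  -33.1] [47.  31.4]
sides 190 258 389 [ 39.4 -33.1] [39.4 31.9]
sides 205 259 388 [ 31.6 -33.1] [31.6 31.9]
shift cm [10.76  0.04  7.08] rotvec [-0.      0.      0.0013]
```

```bash
python3 -m handwheel '{"series": [[[2.5,0.1,0,0,0,0.001,0.1],[7,0.1,0,0,0,0.001,0.1],[10,0.1,2,0,0,0.001,0.1],[10.74,0.1,4,0,0,0.001,0.1],[10.74,0.1,6,0,0,0.001,0.1],[10.74,0.1,7.5,0,0,0.001,0.1],[10.74,0.1,7.8,0,0,0.001,0.1],[10.74,0.1,7.8,0,0,0.001,0.1],[10.74,0.1,7.8,0,0,0.001,0.1],[10.74,0.1,7.8,0,0,0.001,0.1]]]}' 80
python3 - <<'E'
from h import *; from bench import status
s=status.sense(); plan(s,(521.6,49.4,103),8.75)
E
```

```text
time: 21.95
tool_pos: [522.2, 49.1, 113.7]
tcp_rot: [180.0, -0.1, 8.7]
ft_force: [-1.5, 0.7, -1.5]
finger_gap: 19.0
grip_force: 78.5
shift cm [-0.06 -0.04  1.07] rotvec [ 0.0002 -0.0014 -0.0004]
```

```bash
python3 -m handwheel '{"series": [[[-0.05,-0.04,0,0,0,0,0.1],[-0.05,-0.04,0.3,0,0,0,0.1],[-0.05,-0.04,0.6,0,0,0,0.1],[-0.05,-0.04,0.9,0,0,0,0.1],[-0.05,-0.04,1.07,0,0,0,0.1],[-0.05,-0.04,1.07,0,0,0,0.1],[-0.05,-0.04,1.07,0,0,0,0.1]]]}' 100
```

```text
time: 22.82
tool_pos: [521.2, 49.4, 102.2]
tcp_rot: [180.0, -0.0, 8.7]
ft_force: [-0.1, -0.1, -1.7]
finger_gap: 18.6
grip_force: 100.8
```

It entered over the rim with no force. Going on down to the rollers.

```bash
python3 -m handwheel '{"series": [[[0,0,0.2,0,0,0,0.1],[0,0,0.4,0,0,0,0.1],[0,0,0.55,0,0,0,0.1],[0,0,0.55,0,0,0,0.1],[0,0,0.55,0,0,0,0.1]]]}' 100;python3 -m handwheel '{"series": [[[0,0,0.15,0,0,0,0.1],[0,0,0.3,0,0,0,0.1],[0,0,0.4,0,0,0,0.1],[0,0,0.4,0,0,0,0.1]]]}' 100
```

```text
time: 23.45
tool_pos: [521.2, 49.4, 96.6]
tcp_rot: [-180.0, -0.0, 8.7]
ft_force: [-0.5, -1.1, -1.0]
finger_gap: 18.4
grip_force: 101.3
time: 23.95
tool_pos: [521.6, 49.4, 93.3]
tcp_rot: [180.0, -0.0, 8.7]
ft_force: [-1.9, 0.2, 6.0]
finger_gap: 18.5
grip_force: 102.2
```

Rollers engaged (edge about 62, push about 7 N). I'll press on past the snap.

```bash
python3 -m handwheel '{"series": [[[0,0,0.1,0,0,0,0.1],[0,0,0.2,0,0,0,0.1],[0,0,0.3,0,0,0,0.1],[0,0,0.3,0,0,0,0.1]]]}' 110;python3 -m handwheel '{"series": [[[0,0,0.1,0,0,0,0.1],[0,0,0.2,0,0,0,0.1],[0,0,0.3,0,0,0,0.1],[0,0,0.3,0,0,0,0.1]]]}' 110;python3 -m handwheel '{"series": [[[0,0,0.1,0,0,0,0.1],[0,0,0.2,0,0,0,0.1],[0,0,0.3,0,0,0,0.1],[0,0,0.3,0,0,0,0.1]]]}' 110
```

```text
time: 24.45
tool_pos: [521.4, 49.3, 90.0]
tcp_rot: [180.0, -0.0, 8.7]
ft_force: [-1.3, -2.0, 3.8]
finger_gap: 18.8
grip_force: 107.3
time: 24.95
tool_pos: [520.8, 49.5, 85.7]
tcp_rot: [-180.0, 0.0, 8.7]
ft_force: [3.0, -0.1, -8.1]
finger_gap: 18.3
grip_force: 107.6
time: 25.45
tool_pos: [521.3, 49.4, 84.1]
tcp_rot: [180.0, -0.0, 8.7]
ft_force: [-1.6, 0.4, 2.1]
finger_gap: 18.5
grip_force: 108.5
```

It snapped through. Now I'll press down to the rim.

```bash
python3 -m handwheel '{"series": [[[0,0,0.1,0,0,0,0.1],[0,0,0.2,0,0,0,0.1],[0,0,0.25,0,0,0,0.1],[0,0,0.25,0,0,0,0.1],[0,0,0.25,0,0,0,0.1]]]}' 110;python3 -m handwheel '{"series": [[[0,0,0.05,0,0,0,0.1],[0,0,0.08,0,0,0,0.1],[0,0,0.08,0,0,0,0.1],[0,0,0.08,0,0,0,0.1]]]}' 110
```

```text
time: 26.08
tool_pos: [521.4, 49.4, 81.9]
tcp_rot: [180.0, -0.0, 8.7]
ft_force: [-6.1, 1.1, 8.5]
finger_gap: 18.8
grip_force: 109.5
time: 26.58
tool_pos: [521.4, 49.4, 81.4]
tcp_rot: [180.0, -0.0, 8.7]
ft_force: [-5.3, 0.2, 9.8]
finger_gap: 18.4
grip_force: 109.7
```

```bash
python3 -m handwheel '{"series": [[[0,0,0.05,0,0,0,0.1],[0,0,0.1,0,0,0,0.1],[0,0,0.1,0,0,0,0.1],[0,0,0.1,0,0,0,0.1]]]}' 110
```

```text
time: 27.08
tool_pos: [521.4, 49.4, 81.1]
tcp_rot: [180.0, -0.0, 8.7]
ft_force: [-10.0, 0.2, 16.2]
finger_gap: 18.4
grip_force: 111.1
```

```bash
python3 -m handwheel '{"series": [[[0,0,0.04,0,0,0,0.1],[0,0,0.05,0,0,0,0.1],[0,0,0.05,0,0,0,0.1],[0,0,0.05,0,0,0,0.1],[0,0,0.05,0,0,0,0.1],[0,0,0.05,0,0,0,0.1]]]}' 110; python3 look.py w10
python3 - <<'E'
from h import *
d=dict(np.load('w10.npz'))
for b in blobs(d['img'],(20,120,90),(35,255,255),100): print('yel',b[0],b[1],b[2])
print('gauge proj',proj(d,(459,-266,62),True))
from bench import eyes
S=eyes.snapshot('top'); S0=dict(np.load('top0.npz'))
for n,c in(('gauge',(426.8,211.7)),('small',(399.7,188.2))):
    print(n,[ (b[0],b[1]) for b in blobs(S['img'],(20,120,90),(35,255,255)) if np.hypot(b[0][0]-c[0],b[0][1]-c[1])<8])
D=np.abs(S['img'].astype(int)-S0['img']).sum(2)
for n,(x,y) in dict(bolt0=(278,181),bolt1=(282,213)).items(): print(n,S['img'][y-3:y+4,x-3:x+4].max(2).max(),S0['img'][y-3:y+4,x-3:x+4].max(2).max())
E
```

```text
time: 27.82
tool_pos: [521.5, 49.4, 81.1]
tcp_rot: [180.0, -0.0, 8.7]
ft_force: [-12.5, -0.3, 21.4]
finger_gap: 18.4
grip_force: 111.7
27.875 [521.4  49.4  81. ] [ 1.7999e+02 -3.0000e-02  8.7400e+00]
yel [592.3, 257.3] 1144 [572, 234, 43, 48]
yel [24.4, 283.3] 1022 [5, 257, 40, 55]
yel [605.9, 323.5] 1660 [581, 295, 53, 57]
gauge proj [606.80254537 322.41328395]
gauge [([426.7, 211.6], 182)]
small [([399.7, 188.2], 92)]
bolt0 177 233
bolt1 205 235
```

The cover is bottomed: z has stopped at 81.1 mm while the push rose to about 21 N. The gauge is standing where I left it, so I'm handing in.

```bash
python3 -c "
from bench import r
print(r.hand_in())"
```

```text
the job is handed in; nothing more can be done
None
```

I handed the job in at about 28 s. The gauge stood across the cell rim for about 1.5 s and is back upright on the bench, and the cover has snapped on and was still being pressed onto the rim with about 21 N. I never read the gauge or plate values directly; the bar-on-rim and cover-on-rim heights agreed with your figures to within about 0.2 mm.

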